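Load the pattern plate in the copy-carving jig

TASK

Release the jig's clear spring-loaded chip cover by sliding its small thumb latch sideways, so that the cover swings up by itself. Then slide the loose metal pattern plate along the raised deck, without picking it up off the jig, in under the raised cover and the steel lip until its hole sits over the fixed pin, and let it drop down flat on the lower bed with the pin in its hole. Leave the cover up, let go of the plate, and leave the chisel, the scalloped strip and the sanding block beside it where they lie.

Things in the scene. Friction and masses are not known exactly. Their poses are not given: they have to be found in the camera images.
- pin_foot (a point): Foot of the fixed steel pin (10 mm diameter, 8.5 tall, plain end), on its axis at the level of the jig's lower bed, 25 above the bench. Its axes are the jig's (yaw up to 0.15 rad): x away from the robot, the way the plate slides, y left, z up. All jig offsets in these texts are from here, in mm. Bed: x -82 to +26, open at x -82; cheeks at y +-102 to +-114, top z 30. Wooden jig: 240 wide.
- deck_edge (a point): Middle of the far edge of the raised deck, at x = -82, z = 10 from the pin foot: the deck is 10 mm above the bed and 1.5 above the pin's top, and reaches from x = -305 to -82. The plate slides on it and over the pin. Axes as the jig's.
- lip (a point): Middle of the underside of the steel lip's near edge, x = +12, z = 20 from the pin foot. The lip (100 mm wide, 7 thick) overhangs the bed from there to a stop block at x = +26; the plate's front edge must slide in beneath it (4 of room with the plate at deck level). Axes as the jig's.
- plate_hole (a point): Hole centre (14 mm diameter) at the underside of the loose aluminium pattern plate: 100 long (x), 80 wide, 6 thick, 0.13-0.23 kg. At first flat on the deck, yawed up to 0.2 rad from the jig. x towards the hole's end, z up. Front edge 22 ahead of the hole, rear edge 78 behind: on the pin and square to the jig, each end has 4 to spare and it drops 10; yawed over 0.08 rad it hangs on the deck.
- plate_handle (a point): Centre of the plate's wooden grip: an upright tab 36 mm long (plate's x), 12 thick (y), 40 tall above the plate's top, on its centre line. The point is half-way up it, 26 above the plate's underside, 30 behind the hole. Axes as plate_hole. Pinch it across y. At the pin it is under the raised cover: lean the tool 28 to 45 degrees back towards the robot (about the jig's y).
- latch (a joint): Thumb latch, m: 0 to 0.003 at the start (cover locked), grows as it slides along the jig's +y (left); the cover is free from about 0.014; end stop at 0.020. Needs about 2 N and stays where it is left.
- latch_tab (a point): Centre of the latch's upright steel thumb tab, 14 (jig x) by 10 (y) by 28 mm tall, on a small slide on a block at the left of the deck, just before the cover's edge. At latch 0 it lies at x -136, y 73, z 57 from the pin foot; it moves with the latch. Nothing stands beside it above its own foot. Pinch it across y, or push its right side. Axes as the jig's.
- cover (a joint): Clear plastic chip cover over the bed, rad: 0 = locked, level; once the latch frees it a spring swings it up in about a second to its stop at 0.92, where it stays, leaning over the bed towards the robot. It pushes with about 1 N; keep the tool's body out from above it as it rises (lean it back to the robot).
- cover_hinge (a point): Middle of the cover's hinge line, along the jig's y, 45 mm beyond the pin and 35 above the bed. The cover reaches 150 from it towards the robot (plus a lug under the latch), is 220 wide, 5 thick. When up its free edge is 91 nearer the robot than the hinge and 119 above it.
- sander_mid (a point): Bystander: centre of a cork sanding block 60 x 22 x 18 mm at the right edge of the deck.
- chisel_grip (a point): Bystander: handle of a chisel, about 200 mm long, on the bench at the right of the jig.
- comb_mid (a point): Bystander: centre of a wooden strip with a scalloped edge, 200 x 25 x 12 mm, on the bench at the left of the jig.
Mind the look-alikes: they are no part of the job. There is more than one size of the part that bears plate_hole; the job needs the smallest.

How it is judged:
On the way, in this order (a step that is already met when the one before it is completed fails the run):
1. the latch has been slid aside and the cover has swung up (value of joint cover above 0.8 rad and value of joint latch above 0.011 m), for 0.2 s.
2. the plate has dropped over the pin (horizontal distance between plate_hole and pin_foot below 0.0045 m and z of plate_hole in the frame of pin_foot below 0.003 m and angle between plate_hole's own z axis and vertical below 0.05 rad), for 0.2 s.
At the end, for the whole second after the job is handed in: The plate lies flat on the bed (within 3 mm of it and 0.05 rad of level) with its hole over the pin (centres within 4.5 mm), and the cover is still up (joint above 0.8 rad) (all of step 2 and value of joint cover above 0.8 rad); the robot touches nothing.
It fails at once if the plate is picked up more than 25 mm off the deck (z of plate_hole in the frame of pin_foot above 0.035 m).
It fails at once if the sanding block is shifted by more than 30 mm (distance of sander_mid from where it was at the start of the episode above 0.03 m).
It fails at once if the chisel is shifted by more than 30 mm (distance of chisel_grip from where it was at the start of the episode above 0.03 m).
It fails at once if the scalloped strip is shifted by more than 30 mm (distance of comb_mid from where it was at the start of the episode above 0.03 m).
It also fails if it takes over 67 s, if anything falls off the work surface, if the arm or the gripper's body presses on something with over 40 N, if the wrist force passes 120 N, or if a joint passes its speed limit or range.

ROBOT

A 6-joint arm with a two-finger parallel gripper is mounted at the origin on the work surface. World frame = base frame: x ahead of the robot, y to its left, z up, the work surface at z = 0. Lengths are in m, angles in rad, forces in N, time in s.
With the tool pointing down it reaches from about 0.25 to 0.725 m from the base axis. Payload 4 kg.
Tool frame: the origin (TCP) lies on the centre line of the jaws, within the pads' length; the fingertips stand 14 mm ahead of it and the grasp point (between the pads) lies 5 mm behind it; z points along the fingers, x is the direction in which the jaws open and shut, and the axes are right-handed (so a half turn about z gives the same grasp; the last joint's range is limited). The gripper opens to 85 mm and grips with 20 to 120 N. Pads are 22 mm wide; open, the fingers measure 114 mm over their backs; the gripper's body (76 mm by 85 mm) begins 54 mm behind the grasp point. The pads swing forward as they close: fully open they stand 13 mm farther back than shut.
Start: joints at [-1.331, 0.241, 0.005, 1.335, 0, 1.571], TCP at [0.119, -0.486, 0.245] pointing down, gripper open.
Joint ranges: [-2.72, 2.72], [-1.05, 1.87], [-1.09, 1.28], [-1.99, 2.15], [-1.42, 1.44], [-3.14, 3.14]. Speed limits (rad/s): [2.79, 2.79, 3.14, 3.14, 3.14, 3.14].

INTERFACE

Orientations are given as a unit quaternion [x, y, z, w].
In Python, from workcell import bot gives the robot as it stands.
- The arm moves only by the tool play_rows, never from a script. Its argument "motion" is a list of rows, each an object with "fingers": the closure, from -1 (fully open) to 1 (shut), so that 0 is half open; "translation": the shift along the tool's x, y, z in cm, a list of three; "roll": the turn about the tool's z in degrees. A call has 1 to 20 rows; each row is the pose to reach, as a shift and turn from the pose commanded when the call began, along the tool's axes at that moment; what a row does not reach only later rows make up. A row lasts 1/12 s, in which the tool goes at most 41.7 mm and 7.16 degrees, less where a joint would pass 70% of its speed; a pose out of reach is approached as far as the arm can. A call with a gripper value outside its range is refused whole. The fingers move at their own pace and stop on an object; the grip force is fixed at half the most. Time passes only in rows, so rows that repeat a pose let the fingers close. It gives the time, the measured TCP pose, the force and the opening at its end, in the units of the state.
- bot.get_obs(): the state, without advancing time (a new reading comes with each control period).
- bot.camera(name): name is "side" or "top" or "wrist"; returns a dict with "pixels" (420x560x3 uint8, red, green, blue), "intrinsics" (3x3 intrinsics, pixels), "world_to_cam" (4x4, takes a point from world to camera coordinates). Camera axes: x right, y down, z forward; pixel columns grow to the right and rows downward; lengths in m; the calibration is good to about 2 mm. A picture is of the moment at which its call begins. There is no depth.
- bot.job_done(): hands the job in, once; it reports no verdict.
The state is a dict: "clock": time; "joint_pos": joint angles; "joint_vel": joint speeds; "tau": joint torques, N m; "eef_pos": TCP position; "tool_rot": TCP orientation; "ft_force": force on the tool from outside, world axes, zero at the start; "ft_torque": the same for the moment, N m; "grip_width": finger opening in m.
Only numpy, scipy, OpenCV 4.12 (cv2) and the standard library are available. Lean on these libraries where they do the work, as an engineer would, in place of code of your own. Each camera call takes 0.05 s, during which the arm holds its last target. There are 200 camera calls.

## Working session

There is one attempt and no reset: what is moved stays moved. The work goes in short steps, Python scripts to look and compute and a tool call to move; the robot and the scene stay as the last step left them, time stands still between calls to the robot, and variables do not carry over. Pictures are saved under pics/ and viewed, about 8 in all and at most 12, crops included, and the job is handed in when it is done.

Besides the shell and the picture viewer there is one more tool, called after "Emit:" as name([rows], argument=value, ...), one row to a line, values as JSON. play_rows: Moves the arm, as the interface text tells. Its arguments: {"type":"object","properties":{"motion":{"type":"array","items":{"type":"object","properties":{"fingers":{"type":"number"},"translation":{"type":"array","items":{"type":"number"}},"roll":{"type":"number"}}}}},"required":["motion"]}

```bash
mkdir -p pics; ls
python3 - <<'E'
from workcell import bot
import cv2,numpy as np
np.set_printoptions(precision=4,suppress=True)
o=bot.get_obs();print(o['eef_pos'],o['tool_rot'],o['clock'],o['grip_width'])
for n in ['top','side']:
    c=bot.camera(n);cv2.imwrite(f'pics/{n}0.png',c['pixels'][:,:,::-1]);print(n,c['intrinsics'],c['world_to_cam'])
E
```

```text
pics
[ 0.1186 -0.4851  0.2444] [ 0.7866 -0.6175 -0.0008 -0.0006] 0.0 0.08536879905742804
top [[469.2979   0.     281.2293]
 [  0.     469.2979 208.4319]
 [  0.       0.       1.    ]] [[-0.0263 -0.9996  0.0134  0.0332]
 [-0.9909  0.0243 -0.1324  0.5923]
 [ 0.132  -0.0167 -0.9911  1.0321]
 [ 0.      0.      0.      1.    ]]
side [[479.818    0.     279.5115]
 [  0.     479.818  206.1551]
 [  0.       0.       1.    ]] [[ 0.9931 -0.1169  0.0068 -0.5878]
 [-0.087  -0.7753 -0.6256  0.1225]
 [ 0.0784  0.6207 -0.7801  1.1227]
 [ 0.      0.      0.      1.    ]]
```

View pics/top0.png

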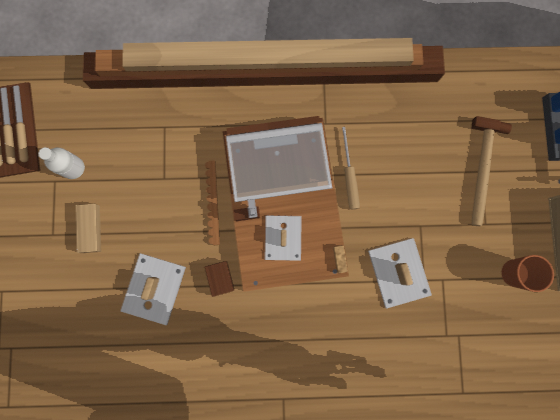

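View pics/side0.png

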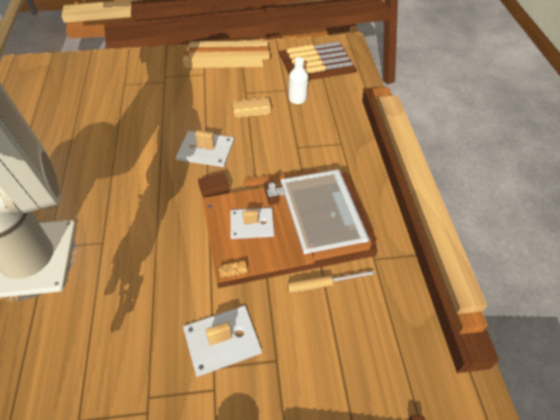

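The top view shows the jig in the centre. The pin is near (277,153), the latch near (252,208), and the small plate near (283,238) with its hole at (283,226). The two larger look-alike plates lie on the bench. I'll zoom in next.

```bash
cat > h.py <<'E'
import numpy as np,cv2
from scipy.spatial.transform import Rotation as R
np.set_printoptions(precision=4,suppress=True)
def ray(c,uv,z):
    K,T=c['intrinsics'],c['world_to_cam'];Rm=T[:3,:3];o=-Rm.T@T[:3,3]
    uv=np.atleast_2d(uv);d=np.c_[(uv[:,0]-K[0,2])/K[0,0],(uv[:,1]-K[1,2])/K[1,1],np.ones(len(uv))]@Rm
    return o+d*((z-o[2])/d[:,2])[:,None]
def proj(c,p):
    p=np.atleast_2d(p);q=p@c['world_to_cam'][:3,:3].T+c['world_to_cam'][:3,3];q=q@c['intrinsics'].T
    return q[:,:2]/q[:,2:]
E
python3 - <<'E'
from h import *
import pickle
from workcell import bot
c=bot.camera('top');s=bot.camera('side');pickle.dump((c,s),open('c.pkl','wb'))
im=c['pixels'][:,:,::-1]
cv2.imwrite('pics/crop.png',cv2.resize(im[112:300,195:365],None,fx=3.19,fy=3.19,interpolation=cv2.INTER_CUBIC))
hsv=cv2.cvtColor(im,cv2.COLOR_BGR2HSV)
m=((hsv[:,:,1]<60)&(hsv[:,:,2]>130)).astype(np.uint8)
for ct in cv2.findContours(m,0,2)[0]:
    if cv2.contourArea(ct)>300:
        (x,y),wh,a=cv2.minAreaRect(ct)
        if 200<x<365 and 100<y<300: print((x,y),wh,a,cv2.boxPoints(cv2.minAreaRect(ct)).tolist())
E
```

```text
(282.5, 238.0) (44.0, 35.0) 90.0 [[265.0, 216.0], [300.0, 216.0], [300.0, 260.0], [265.0, 260.0]]
(279.6643371582031, 170.70486450195312) (83.72515106201172, 98.4074478149414) 82.23483276367188 [[225.255615234375, 135.87423706054688], [322.76068115234375, 122.57809448242188], [334.07305908203125, 205.53549194335938], [236.5679931640625, 218.83163452148438]]
```

View pics/crop.png

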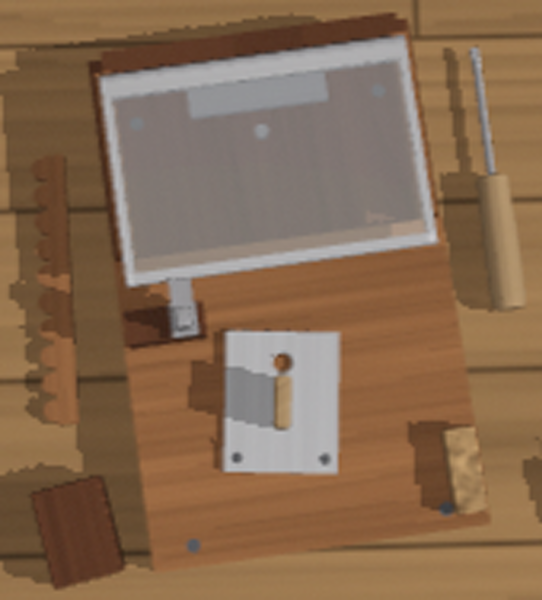

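The crop (×3.19) shows the pin top at (262,131), latch tab top at (183,318), hole at (283,363), and the sander at the right edge at (465,470).

Run:
```python
from h import *
import pickle
c,s=pickle.load(open('c.pkl','rb'))
f=lambda p,z:ray(c,(np.atleast_2d(p)+.5)/3.19-.5+[195,112],z)
pin=f([262,131],.0335)[0];print('pin',pin)
cov=f([[100,76],[404,38],[438,242],[128,285]],.0625)[:,:2];print('cover',cov)
for a,b in [(1,0),(2,3)]:
    d=cov[b]-cov[a];print('yaw',np.arctan2(-d[0],d[1]),np.hypot(*d))
for a,b in [(3,0),(2,1)]:
    d=cov[b]-cov[a];print('yaw',np.arctan2(d[1],d[0]),np.hypot(*d))
de=f([[153,570],[490,522]],.035)[:,:2];d=de[0]-de[1];print('deckfront',de,np.arctan2(-d[0],d[1]),np.hypot(*d))
pl=f([[224,331],[340,331],[338,473],[223,472]],.041)[:,:2];print('plate',pl)
for a,b in [(1,0),(2,3)]:
    d=pl[b]-pl[a];print('yaw',np.arctan2(-d[0],d[1]),np.hypot(*d))
for a,b in [(3,0),(2,1)]:
    d=pl[b]-pl[a];print('yaw',np.arctan2(d[1],d[0]),np.hypot(*d))
print('hole',f([283,363],.041)); print('latch top',f([183,318],.096))
print('handle top',f([[283,376],[283,429]],.081))
w=.13
for w in (.11,.13,.15):
    Rz=R.from_euler('z',w).as_matrix();p0=np.array([pin[0],pin[1],.025])
    print(w,'latch',p0+Rz@[-.136,.073,.057],'frontmid',p0+Rz@[-.305,0,.01],'hinge',p0+Rz@[.045,0,.035])
print('sander',f([465,470],.053))
```

```text
pin [0.7249 0.0249 0.0335]
cover [[ 0.7604  0.1398]
 [ 0.7836 -0.0784]
 [ 0.6344 -0.0968]
 [ 0.6091  0.1218]]
yaw 0.10607629989637819 0.2194340752723231
yaw 0.11538608275169696 0.22011205371187548
yaw 0.11813161746761479 0.15231930772712088
yaw 0.12274365234698291 0.1502799471534057
deckfront [[ 0.4108  0.1093]
 [ 0.4378 -0.129 ]] 0.11300438126703433 0.23975315764102625
plate [[ 0.5776  0.0557]
 [ 0.5755 -0.027 ]
 [ 0.4749 -0.0223]
 [ 0.4777  0.0586]]
yaw -0.024747868209261774 0.0827173351178739
yaw -0.034658140364576824 0.0809839023121226
yaw -0.028760258594776343 0.09991467211977582
yaw -0.045975627042692147 0.10073912378491078
hole [[0.5536 0.0143 0.041 ]]
latch top [[0.5805 0.0822 0.096 ]]
handle top [[0.5408 0.0154 0.081 ]
 [0.5047 0.0163 0.081 ]]
0.11 latch [0.5817 0.0825 0.082 ] frontmid [ 0.4218 -0.0086  0.035 ] hinge [0.7696 0.0298 0.06  ]
0.13 latch [0.5806 0.0797 0.082 ] frontmid [ 0.4225 -0.0146  0.035 ] hinge [0.7695 0.0307 0.06  ]
0.15 latch [0.5795 0.0768 0.082 ] frontmid [ 0.4233 -0.0207  0.035 ] hinge [0.7694 0.0316 0.06  ]
sander [[ 0.4744 -0.1103  0.053 ]]
```

The jig yaw is about 0.115. The moves have no tilt axis, so I'll test over free space what an out-of-reach command does to the tool's lean.

Emit:
play_rows([
  {"translation": [4, 0, 0], "roll": 0, "fingers": -1},
  {"translation": [8, 0, 0], "roll": 0, "fingers": -1},
  {"translation": [12, 0, 0], "roll": 0, "fingers": -1},
  {"translation": [16, 0, 0], "roll": 0, "fingers": -1},
  {"translation": [20, 0, 0], "roll": 0, "fingers": -1},
  {"translation": [24, 0, 0], "roll": 0, "fingers": -1},
  {"translation": [28, 0, 0], "roll": 0, "fingers": -1},
  {"translation": [32, 0, 0], "roll": 0, "fingers": -1},
  {"translation": [32, 0, 0], "roll": 0, "fingers": -1},
  {"translation": [32, 0, 0], "roll": 0, "fingers": -1},
])

```text
clock: 1.03
eef_pos: [0.1891, -0.7734, 0.2231]
tool_rot: [0.787, -0.617, 0.003, 0.003]
ft_force: [0.1, -0.2, -1.6]
grip_width: 0.0853
```

Emit:
play_rows([
  {"translation": [10, 0, 0], "roll": 0, "fingers": -1},
  {"translation": [20, 0, 0], "roll": 0, "fingers": -1},
  {"translation": [20, 0, 0], "roll": 0, "fingers": -1},
  {"translation": [20, 0, 0], "roll": 0, "fingers": -1},
])

```text
clock: 1.37
eef_pos: [0.1975, -0.8079, 0.1957]
tool_rot: [0.786, -0.617, 0.026, 0.021]
ft_force: [0.3, -0.3, -0.8]
grip_width: 0.0855
```

Run:
```python
from workcell import bot
o=bot.get_obs();print(o['joint_pos'],o['eef_pos'],o['tool_rot'])
```

```text
[-1.33099583e+00  1.04394407e+00  1.27395976e+00  1.73429887e+00
  1.33992941e-05  1.57081714e+00] [ 0.19753055 -0.80786218  0.19572887] [ 0.78616821 -0.61711746  0.02615946  0.02052498]
```

Pushing out of reach tilts the fingers outward by 0.067 rad, which is the wanted lean. I'll push further.

Emit:
play_rows([
  {"translation": [20, 0, 0], "roll": 0, "fingers": -1},
  {"translation": [30, 0, 0], "roll": 0, "fingers": -1},
  {"translation": [40, 0, 0], "roll": 0, "fingers": -1},
  {"translation": [50, 0, 0], "roll": 0, "fingers": -1},
  {"translation": [50, 0, 0], "roll": 0, "fingers": -1},
  {"translation": [50, 0, 0], "roll": 0, "fingers": -1},
])

```text
clock: 1.87
eef_pos: [0.2063, -0.8436, 0.1434]
tool_rot: [0.785, -0.617, 0.042, 0.033]
ft_force: [-0.6, 0.0, 0.2]
grip_width: 0.0851
```

Emit:
play_rows([
  {"translation": [-4, 0, 0], "roll": 0, "fingers": -1},
  {"translation": [-8, 0, 0], "roll": 0, "fingers": -1},
  {"translation": [-12, 0, 0], "roll": 0, "fingers": -1},
  {"translation": [-12, 0, 0], "roll": 0, "fingers": -1},
])

```text
clock: 2.2
eef_pos: [0.1817, -0.7432, 0.1326]
tool_rot: [0.785, -0.617, 0.043, 0.034]
ft_force: [0.3, -1.5, 0.2]
grip_width: 0.0858
```

Run:
```python
from workcell import bot
o=bot.get_obs();print(o['joint_pos'].round(3),o['eef_pos'].round(4),o['tool_rot'].round(4))
```

```text
[-1.331  0.757  0.535  1.24  -0.     1.571] [ 0.1817 -0.7432  0.1326] [ 0.7854 -0.6165  0.0432  0.0339]
```

The lean persists between calls, but it points along azimuth -76°. I'll try to undo it at the inner reach limit, then make the lean facing the jig.

Emit:
play_rows([
  {"translation": [-4, 0, -2], "roll": 0, "fingers": -1},
  {"translation": [-8, 0, -4], "roll": 0, "fingers": -1},
  {"translation": [-12, 0, -5], "roll": 0, "fingers": -1},
  {"translation": [-16, 0, -6], "roll": 0, "fingers": -1},
  {"translation": [-20, 0, -7], "roll": 0, "fingers": -1},
  {"translation": [-24, 0, -8], "roll": 0, "fingers": -1},
  {"translation": [-28, 0, -9], "roll": 0, "fingers": -1},
  {"translation": [-32, 0, -10], "roll": 0, "fingers": -1},
  {"translation": [-36, 0, -10], "roll": 0, "fingers": -1},
  {"translation": [-40, 0, -10], "roll": 0, "fingers": -1},
  {"translation": [-44, 0, -10], "roll": 0, "fingers": -1},
  {"translation": [-47, 0, -10], "roll": 0, "fingers": -1},
  {"translation": [-50, 0, -10], "roll": 0, "fingers": -1},
])

```text
clock: 3.28
eef_pos: [0.0607, -0.2484, 0.1789]
tool_rot: [0.785, -0.617, 0.043, 0.034]
ft_force: [-0.2, -0.1, 0.8]
grip_width: 0.0852
```

Run:
```python
from workcell import bot
o=bot.get_obs();print(o['joint_pos'].round(3),o['eef_pos'].round(4),o['tool_rot'].round(4))
```

```text
[-1.331 -0.312 -0.706  1.068  0.     1.571] [ 0.0607 -0.2484  0.1789] [ 0.7854 -0.6165  0.0431  0.0338]
```

Emit:
play_rows([
  {"translation": [-3, 0, -1], "roll": 0, "fingers": -1},
  {"translation": [-6, 0, -1], "roll": 0, "fingers": -1},
  {"translation": [-9, 0, -1], "roll": 0, "fingers": -1},
  {"translation": [-12, 0, -1], "roll": 0, "fingers": -1},
  {"translation": [-12, 0, -1], "roll": 0, "fingers": -1},
])

```text
clock: 3.7
eef_pos: [0.0315, -0.1288, 0.1746]
tool_rot: [0.785, -0.617, 0.042, 0.033]
ft_force: [-0.6, -0.8, -0.2]
grip_width: 0.0857
```

Run:
```python
from workcell import bot
o=bot.get_obs();print(o['joint_pos'].round(3),o['eef_pos'].round(4),o['tool_rot'].round(4))
```

```text
[-1.331 -0.638 -0.848  1.254  0.     1.571] [ 0.0315 -0.1288  0.1746] [ 0.7855 -0.6166  0.0423  0.0332]
```

Tilts add as vectors, so pulling outward at azimuth about 17° should turn the remainder into the lean I want. I'll move there now.

Emit:
play_rows([
  {"translation": [-1, -4, -1], "roll": 0, "fingers": -1},
  {"translation": [-2, -8, -2], "roll": 0, "fingers": -1},
  {"translation": [-3, -12, -3], "roll": 0, "fingers": -1},
  {"translation": [-5, -16, -4], "roll": 0, "fingers": -1},
  {"translation": [-6, -20, -6], "roll": 0, "fingers": -1},
  {"translation": [-7, -24, -8], "roll": 0, "fingers": -1},
  {"translation": [-8, -28, -10], "roll": 0, "fingers": -1},
  {"translation": [-9, -32, -12], "roll": 0, "fingers": -1},
  {"translation": [-10, -36, -14], "roll": 0, "fingers": -1},
  {"translation": [-12, -40, -16], "roll": 0, "fingers": -1},
  {"translation": [-13, -44, -18], "roll": 0, "fingers": -1},
  {"translation": [-14, -48, -20], "roll": 0, "fingers": -1},
  {"translation": [-15, -48, -22], "roll": 0, "fingers": -1},
])

```text
clock: 4.78
eef_pos: [0.3573, 0.0626, 0.3114]
tool_rot: [0.79, -0.611, 0.04, 0.031]
ft_force: [-1.2, 0.2, 0.8]
grip_width: 0.0854
```

Run:
```python
from workcell import bot
o=bot.get_obs();print(o['joint_pos'].round(3),o['eef_pos'].round(4),o['tool_rot'].round(4))
```

```text
[ 0.253 -0.058 -0.161  1.468 -0.1    3.14 ] [0.3573 0.0626 0.3114] [ 0.7903 -0.6106  0.0396  0.0309]
```

Emit:
play_rows([
  {"translation": [0, -1, -1], "roll": -7, "fingers": -1},
  {"translation": [-1, -2, -3], "roll": -14, "fingers": -1},
  {"translation": [-1, -3, -5], "roll": -21, "fingers": -1},
  {"translation": [-2, -4, -7], "roll": -28, "fingers": -1},
  {"translation": [-2, -5, -9], "roll": -35, "fingers": -1},
  {"translation": [-2, -6, -11], "roll": -42, "fingers": -1},
  {"translation": [-3, -7, -13], "roll": -49, "fingers": -1},
  {"translation": [-3, -8, -15], "roll": -56, "fingers": -1},
  {"translation": [-3, -9, -17], "roll": -63, "fingers": -1},
  {"translation": [-4, -10, -19], "roll": -70, "fingers": -1},
  {"translation": [-4, -11, -21], "roll": -77, "fingers": -1},
  {"translation": [-4, -12, -22], "roll": -84, "fingers": -1},
  {"translation": [-4, -13, -23], "roll": -91, "fingers": -1},
  {"translation": [-5, -14, -24], "roll": -98, "fingers": -1},
  {"translation": [-5, -15, -25], "roll": -105, "fingers": -1},
  {"translation": [-5, -16, -26], "roll": -112, "fingers": -1},
  {"translation": [-6, -17, -27], "roll": -119, "fingers": -1},
  {"translation": [-6, -18, -28], "roll": -126, "fingers": -1},
  {"translation": [-6, -19, -29], "roll": -133, "fingers": -1},
  {"translation": [-6, -19, -30], "roll": -140, "fingers": -1},
])

```text
clock: 6.45
eef_pos: [0.4938, 0.18, 0.5338]
tool_rot: [0.846, 0.53, 0.007, 0.052]
ft_force: [0.4, -0.1, 0.1]
grip_width: 0.0854
```

```bash
cat > st.py <<'E'
from h import *
from workcell import bot
o=bot.get_obs();M=R.from_quat(o['tool_rot']).as_matrix()
z=M[:,2];J=R.from_euler('z',.115).as_matrix();zj=J.T@z
print('t',round(o['clock'],2),'q',o['joint_pos'].round(3),'p',o['eef_pos'].round(4),'w',round(o['grip_width'],4))
print('lean in jig x,y',np.arctan2(zj[0],-zj[2]).round(4),np.arctan2(zj[1],-zj[2]).round(4),'az p',np.arctan2(o['eef_pos'][1],o['eef_pos'][0]).round(3))
print('jaw x in jig',J.T@M[:,0],'F',o['ft_force'].round(1))
print('tool axes\n',M)
E
python3 st.py
```

```text
t 6.45 q [ 0.405  0.409  1.016  2.148 -0.101  0.856] p [0.4938 0.18   0.5338] w 0.0854
lean in jig x,y 0.0573 -0.0887 az p 0.35
jaw x in jig [ 0.5383  0.8416 -0.0439] F [ 0.4 -0.1  0.1]
tool axes
 [[ 0.4382  0.8964  0.0668]
 [ 0.8978 -0.4328 -0.0813]
 [-0.0439  0.0956 -0.9944]]
```

q4 is at its limit, so the lean is building. I'll pull up further and finish the roll.

Emit:
play_rows([
  {"translation": [0, 0, -4], "roll": -7, "fingers": -1},
  {"translation": [0, 0, -8], "roll": -14, "fingers": -1},
  {"translation": [0, 0, -12], "roll": -21, "fingers": -1},
  {"translation": [0, 0, -16], "roll": -28, "fingers": -1},
  {"translation": [0, 0, -20], "roll": -33, "fingers": -1},
  {"translation": [0, 0, -24], "roll": -33, "fingers": -1},
])

```text
clock: 6.95
eef_pos: [0.4495, 0.1695, 0.5668]
tool_rot: [0.662, 0.747, 0.011, 0.062]
ft_force: [0.1, -0.1, 0.2]
grip_width: 0.0852
```

```bash
python3 st.py
```

```text
t 6.95 q [ 0.423  0.298  0.947  2.149 -0.103  0.297] p [0.4495 0.1695 0.5668] w 0.0852
lean in jig x,y 0.099 -0.0771 az p 0.361
jaw x in jig [-0.0026  0.997  -0.0773] F [ 0.1 -0.1  0.2]
tool axes
 [[-0.117   0.9874  0.1067]
 [ 0.9901  0.1244 -0.0648]
 [-0.0773  0.0981 -0.9922]]
```

Emit:
play_rows([
  {"translation": [1, 4, -3], "roll": 0, "fingers": -1},
  {"translation": [2, 8, -6], "roll": 0, "fingers": -1},
  {"translation": [3, 12, -9], "roll": 0, "fingers": -1},
  {"translation": [4, 16, -12], "roll": 0, "fingers": -1},
  {"translation": [5, 20, -15], "roll": 0, "fingers": -1},
  {"translation": [6, 24, -18], "roll": 0, "fingers": -1},
  {"translation": [7, 28, -21], "roll": 0, "fingers": -1},
  {"translation": [8, 32, -24], "roll": 0, "fingers": -1},
])

```text
clock: 7.62
eef_pos: [0.5355, 0.2041, 0.5442]
tool_rot: [0.661, 0.747, 0.029, 0.071]
ft_force: [0.2, 0.4, -0.3]
grip_width: 0.0852
```

```bash
python3 st.py
```

```text
t 7.62 q [ 0.417  0.49   1.179  2.149 -0.104  0.289] p [0.5355 0.2041 0.5442] w 0.0852
lean in jig x,y 0.1371 -0.0673 az p 0.364
jaw x in jig [-0.002   0.9977 -0.0675] F [ 0.2  0.4 -0.3]
tool axes
 [[-0.1165  0.9828  0.1431]
 [ 0.9909  0.1248 -0.0505]
 [-0.0675  0.1359 -0.9884]]
```

Emit:
play_rows([
  {"translation": [2, 16, -12], "roll": 0, "fingers": -1},
  {"translation": [4, 32, -24], "roll": 0, "fingers": -1},
])

```text
clock: 7.78
eef_pos: [0.5623, 0.208, 0.5463]
tool_rot: [0.659, 0.746, 0.046, 0.08]
ft_force: [-0.5, -0.6, 0.6]
grip_width: 0.085
```

Emit:
play_rows([
  {"translation": [2, 16, -12], "roll": 0, "fingers": -1},
  {"translation": [4, 32, -24], "roll": 0, "fingers": -1},
])

```text
clock: 7.95
eef_pos: [0.5607, 0.2041, 0.5542]
tool_rot: [0.659, 0.746, 0.052, 0.084]
ft_force: [-0.4, -0.3, 1.3]
grip_width: 0.0855
```

Emit:
play_rows([
  {"translation": [2, 16, -12], "roll": 0, "fingers": -1},
  {"translation": [4, 32, -24], "roll": 0, "fingers": -1},
])

```text
clock: 8.12
eef_pos: [0.5552, 0.1999, 0.5662]
tool_rot: [0.658, 0.746, 0.06, 0.089]
ft_force: [-0.3, -1.1, 0.7]
grip_width: 0.0854
```

Emit:
play_rows([
  {"translation": [2, 16, -12], "roll": 0, "fingers": -1},
  {"translation": [4, 32, -24], "roll": 0, "fingers": -1},
])

```text
clock: 8.28
eef_pos: [0.5508, 0.1963, 0.576]
tool_rot: [0.657, 0.745, 0.067, 0.094]
ft_force: [-0.2, -0.4, 1.0]
grip_width: 0.0853
```

```bash
python3 st.py
```

```text
t 8.28 q [ 0.397  0.492  1.275  2.149 -0.111  0.26 ] p [0.5508 0.1963 0.576 ] w 0.0853
lean in jig x,y 0.2263 -0.0513 az p 0.342
jaw x in jig [-0.005   0.9986 -0.0525] F [-0.2 -0.4  1. ]
tool axes
 [[-0.1195  0.9662  0.2283]
 [ 0.9914  0.1283 -0.024 ]
 [-0.0525  0.2235 -0.9733]]
```

Emit:
play_rows([
  {"translation": [2, 14, -28], "roll": 0, "fingers": -1},
  {"translation": [4, 28, -56], "roll": 0, "fingers": -1},
])

```text
clock: 8.45
eef_pos: [0.5387, 0.1933, 0.597]
tool_rot: [0.655, 0.744, 0.083, 0.103]
ft_force: [-1.0, -0.2, 0.6]
grip_width: 0.0854
```

Emit:
play_rows([
  {"translation": [2, 14, -28], "roll": 0, "fingers": -1},
  {"translation": [4, 28, -56], "roll": 0, "fingers": -1},
])

```text
clock: 8.62
eef_pos: [0.5254, 0.1899, 0.6181]
tool_rot: [0.652, 0.743, 0.099, 0.112]
ft_force: [-0.2, 0.1, 0.7]
grip_width: 0.0853
```

Emit:
play_rows([
  {"translation": [2, 16, -28], "roll": 0, "fingers": -1},
  {"translation": [4, 32, -56], "roll": 0, "fingers": -1},
])

```text
clock: 8.78
eef_pos: [0.5132, 0.1858, 0.6368]
tool_rot: [0.65, 0.742, 0.114, 0.12]
ft_force: [-0.4, -0.4, 1.1]
grip_width: 0.0855
```

Emit:
play_rows([
  {"translation": [2, 16, -28], "roll": 0, "fingers": -1},
  {"translation": [4, 32, -56], "roll": 0, "fingers": -1},
])

```text
clock: 8.95
eef_pos: [0.5005, 0.1814, 0.6549]
tool_rot: [0.648, 0.74, 0.128, 0.128]
ft_force: [-0.4, -0.6, 0.4]
grip_width: 0.0851
```

Emit:
play_rows([
  {"translation": [2, 16, -28], "roll": 0, "fingers": -1},
  {"translation": [4, 32, -56], "roll": 0, "fingers": -1},
])

```text
clock: 9.12
eef_pos: [0.4869, 0.1769, 0.6726]
tool_rot: [0.645, 0.738, 0.143, 0.136]
ft_force: [-1.0, -0.1, 0.8]
grip_width: 0.0854
```

```bash
python3 st.py
```

```text
t 9.12 q [ 0.418  0.318  1.275  2.15  -0.124  0.259] p [0.4869 0.1769 0.6726] w 0.0854
lean in jig x,y 0.3972 -0.0095 az p 0.348
jaw x in jig [-0.0166  0.9997 -0.0164] F [-1.  -0.1  0.8]
tool axes
 [[-0.1312  0.9134  0.3852]
 [ 0.9912  0.1273  0.0357]
 [-0.0164  0.3865 -0.9221]]
```

Emit:
play_rows([
  {"translation": [-8, 18, -26], "roll": 0, "fingers": -1},
  {"translation": [-20, 36, -52], "roll": 0, "fingers": -1},
])

```text
clock: 9.28
eef_pos: [0.4803, 0.1476, 0.6901]
tool_rot: [0.642, 0.737, 0.155, 0.144]
ft_force: [-0.3, -0.8, 0.3]
grip_width: 0.0853
```

Emit:
play_rows([
  {"translation": [-8, 18, -26], "roll": 0, "fingers": -1},
  {"translation": [-20, 36, -52], "roll": 0, "fingers": -1},
])

```text
clock: 9.45
eef_pos: [0.4717, 0.1189, 0.7066]
tool_rot: [0.64, 0.735, 0.167, 0.152]
ft_force: [0.7, -0.8, -0.3]
grip_width: 0.0858
```

Emit:
play_rows([
  {"translation": [-8, 20, -26], "roll": 0, "fingers": -1},
  {"translation": [-20, 40, -52], "roll": 0, "fingers": -1},
])

```text
clock: 9.62
eef_pos: [0.4625, 0.0932, 0.721]
tool_rot: [0.638, 0.732, 0.177, 0.16]
ft_force: [0.1, -0.2, -0.7]
grip_width: 0.0851
```

Emit:
play_rows([
  {"translation": [-8, 20, -26], "roll": 0, "fingers": -1},
  {"translation": [-20, 40, -52], "roll": 0, "fingers": -1},
])

```text
clock: 9.78
eef_pos: [0.4522, 0.0694, 0.7343]
tool_rot: [0.636, 0.73, 0.187, 0.169]
ft_force: [0.1, 0.1, -0.3]
grip_width: 0.085
```

Emit:
play_rows([
  {"translation": [-5, 22, -26], "roll": 0, "fingers": -1},
  {"translation": [-10, 44, -52], "roll": 0, "fingers": -1},
])

```text
clock: 9.95
eef_pos: [0.4406, 0.0565, 0.7462]
tool_rot: [0.634, 0.727, 0.196, 0.177]
ft_force: [0.1, 1.0, 0.1]
grip_width: 0.0855
```

Emit:
play_rows([
  {"translation": [-5, 22, -26], "roll": 0, "fingers": -1},
  {"translation": [-10, 44, -52], "roll": 0, "fingers": -1},
])

```text
clock: 10.12
eef_pos: [0.4286, 0.0448, 0.7575]
tool_rot: [0.631, 0.725, 0.205, 0.186]
ft_force: [-0.1, 0.2, -0.0]
grip_width: 0.0854
```

```bash
python3 st.py
```

```text
t 10.12 q [ 0.096  0.135  1.275  2.149  0.012 -0.038] p [0.4286 0.0448 0.7575] w 0.0854
lean in jig x,y 0.5614 0.0026 az p 0.104
jaw x in jig [-0.0199  0.9998 -0.01  ] F [-0.1  0.2 -0. ]
tool axes
 [[-0.1345  0.8381  0.5286]
 [ 0.9909  0.1191  0.0632]
 [-0.01    0.5323 -0.8465]]
```

The lean is 32° towards the jig with no side tilt. Next is a straight line down to a point 9 cm back from the latch tab.

Emit:
play_rows([
  {"translation": [0.1, -1.4, 3.4], "roll": 1, "fingers": -1},
  {"translation": [0.3, -2.8, 6.8], "roll": 1, "fingers": -1},
  {"translation": [0.4, -4.2, 10.2], "roll": 1, "fingers": -1},
  {"translation": [0.6, -5.6, 13.6], "roll": 1, "fingers": -1},
  {"translation": [0.7, -7, 17], "roll": 1, "fingers": -1},
  {"translation": [0.8, -8.4, 20.4], "roll": 1, "fingers": -1},
  {"translation": [1, -9.8, 23.8], "roll": 1, "fingers": -1},
  {"translation": [1.1, -11.2, 27.2], "roll": 1, "fingers": -1},
  {"translation": [1.3, -12.6, 30.6], "roll": 1, "fingers": -1},
  {"translation": [1.4, -14, 34], "roll": 1, "fingers": -1},
  {"translation": [1.6, -15.4, 37.4], "roll": 1, "fingers": -1},
  {"translation": [1.7, -16.8, 40.8], "roll": 1, "fingers": -1},
  {"translation": [1.9, -18.2, 44.2], "roll": 1, "fingers": -1},
  {"translation": [2, -19.6, 47.6], "roll": 1, "fingers": -1},
  {"translation": [2.1, -21, 51], "roll": 1, "fingers": -1},
  {"translation": [2.2, -22, 54], "roll": 1, "fingers": -1},
  {"translation": [2.3, -22.8, 55.7], "roll": 1, "fingers": -1},
  {"translation": [2.3, -22.8, 55.7], "roll": 1, "fingers": -1},
])

```text
clock: 11.62
eef_pos: [0.5248, 0.0754, 0.1568]
tool_rot: [0.638, 0.721, 0.202, 0.18]
ft_force: [-0.4, 1.0, 0.2]
grip_width: 0.0852
```

```bash
python3 st.py
python3 - <<'E'
from h import *
from workcell import bot
a=bot.camera('side')['pixels'];w=bot.camera('wrist')['pixels']
cv2.imwrite('pics/c2.png',np.hstack([cv2.resize(a[60:340,120:420],(430,400)),cv2.resize(w,(370,278)) if 0 else cv2.resize(w[:, :],(370,400))])[:,:,::-1])
E
```

```text
t 11.62 q [ 0.152  0.04  -0.65   0.333 -0.017  0.027] p [0.5248 0.0754 0.1568] w 0.0852
lean in jig x,y 0.5476 0.0024 az p 0.143
jaw x in jig [-0.0054  1.     -0.0009] F [-0.4  1.   0.2]
tool axes
 [[-0.1201  0.8475  0.5169]
 [ 0.9928  0.103   0.0618]
 [-0.0009  0.5206 -0.8538]]
```

View pics/c2.png

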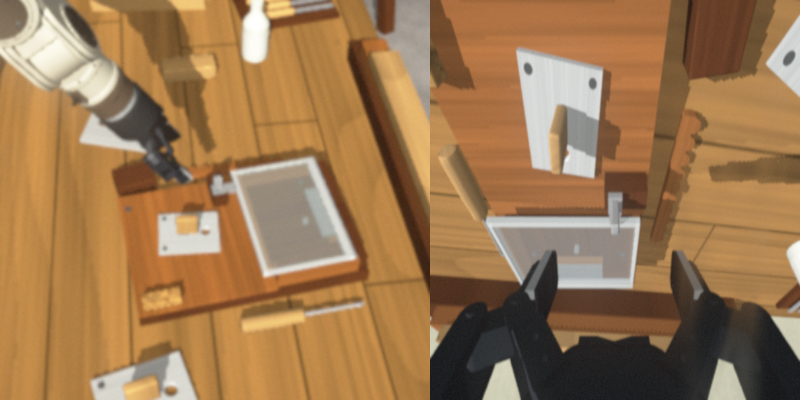

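The side view shows the gripper leaning over the latch block. The wrist view has the latch tab at (615,205), midway between the fingers. I'll go in and pinch.

Emit:
play_rows([
  {"translation": [0, 0.3, 3], "roll": 0, "fingers": -1},
  {"translation": [0, 0.6, 6], "roll": 0, "fingers": -1},
  {"translation": [0, 0.9, 8.6], "roll": 0, "fingers": -0.5},
  {"translation": [0, 0.9, 8.6], "roll": 0, "fingers": 0},
  {"translation": [0, 0.9, 8.6], "roll": 0, "fingers": 0.5},
  {"translation": [0, 0.9, 8.6], "roll": 0, "fingers": 0.7},
  {"translation": [0, 0.9, 8.6], "roll": 0, "fingers": 1},
  {"translation": [0, 0.9, 8.6], "roll": 0, "fingers": 1},
  {"translation": [0, 0.9, 8.6], "roll": 0, "fingers": 1},
  {"translation": [0, 0.9, 8.6], "roll": 0, "fingers": 1},
  {"translation": [0, 0.9, 8.6], "roll": 0, "fingers": 1},
])

```text
clock: 12.63
eef_pos: [0.5818, 0.0824, 0.0971]
tool_rot: [0.637, 0.719, 0.207, 0.184]
ft_force: [-4.0, 0.1, 6.2]
grip_width: 0.0081
```

```bash
python3 st.py|head -3
```

```text
t 12.63 q [ 0.148  0.242 -0.619  0.147 -0.015  0.024] p [0.5818 0.0824 0.0971] w 0.0081
lean in jig x,y 0.562 0.003 az p 0.141
jaw x in jig [-0.0051  1.     -0.0002] F [-4.   0.1  6.2]
```

Emit:
play_rows([
  {"translation": [0.3, 0, 0], "roll": 0, "fingers": 1},
  {"translation": [0.6, 0, 0], "roll": 0, "fingers": 1},
  {"translation": [0.9, 0, 0], "roll": 0, "fingers": 1},
  {"translation": [1.2, 0, 0], "roll": 0, "fingers": 1},
  {"translation": [1.5, 0, 0], "roll": 0, "fingers": 1},
  {"translation": [1.7, 0, 0], "roll": 0, "fingers": 1},
  {"translation": [1.7, 0, 0], "roll": 0, "fingers": 1},
])

```text
clock: 13.22
eef_pos: [0.5799, 0.099, 0.097]
tool_rot: [0.637, 0.719, 0.207, 0.184]
ft_force: [-4.8, -1.0, 6.4]
grip_width: 0.0078
```

```bash
python3 st.py
python3 - <<'E'
from h import *
from workcell import bot
a=bot.camera('side')['pixels'];w=bot.camera('top')['pixels']
cv2.imwrite('pics/c3.png',np.hstack([cv2.resize(a[100:300,170:400],(440,400)),cv2.resize(w[110:300,195:365],(358,400))])[:,:,::-1])
E
```

```text
t 13.22 q [ 0.187  0.244 -0.617  0.149 -0.037  0.057] p [0.5799 0.099  0.097 ] w 0.0078
lean in jig x,y 0.5621 0.0018 az p 0.169
jaw x in jig [-0.0045  1.     -0.0011] F [-4.8 -1.   6.4]
tool axes
 [[-0.1193  0.84    0.5293]
 [ 0.9929  0.1015  0.0627]
 [-0.0011  0.533  -0.8461]]
```

View pics/c3.png

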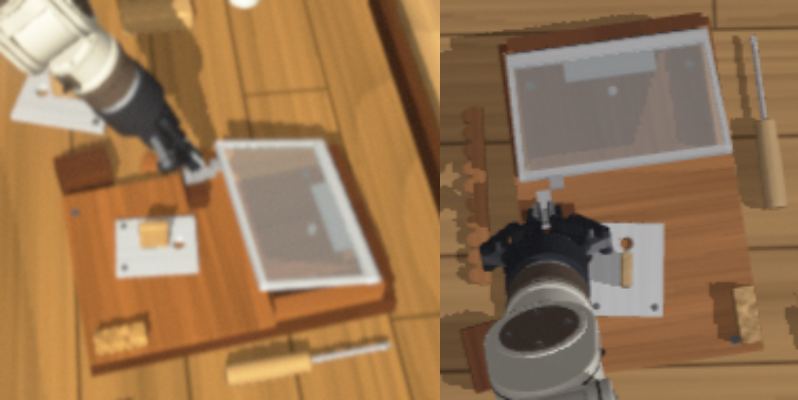

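The latch is dragged left and the lug at (557,182) is exposed, so the cover is starting to rise. I'll release, withdraw along the tool axis, and wait.

Emit:
play_rows([
  {"translation": [0, 0, 0], "roll": 0, "fingers": 0.3},
  {"translation": [0, 0, 0], "roll": 0, "fingers": 0},
  {"translation": [0, 0, 0], "roll": 0, "fingers": -0.4},
  {"translation": [0, 0, -1.5], "roll": 0, "fingers": -0.4},
  {"translation": [0, 0, -4], "roll": 0, "fingers": -0.4},
  {"translation": [0, 0, -7], "roll": 0, "fingers": -0.4},
  {"translation": [0, -2, -9], "roll": 0, "fingers": -0.4},
  {"translation": [0, -4, -10], "roll": 0, "fingers": -0.4},
  {"translation": [0, -4, -10], "roll": 0, "fingers": -0.4},
  {"translation": [0, -4, -10], "roll": 0, "fingers": -0.4},
  {"translation": [0, -4, -10], "roll": 0, "fingers": -0.4},
  {"translation": [0, -4, -10], "roll": 0, "fingers": -0.4},
])

```text
clock: 14.32
eef_pos: [0.4941, 0.0888, 0.1586]
tool_rot: [0.638, 0.719, 0.206, 0.183]
ft_force: [-0.9, -0.2, -0.5]
grip_width: 0.0596
```

```bash
python3 st.py
python3 - <<'E'
from h import *
from workcell import bot
import pickle
A=bot.camera('side');W=bot.camera('top');V=bot.camera('wrist');pickle.dump((A,W,V),open('d.pkl','wb'))
a=A['pixels'];v=V['pixels']
cv2.imwrite('pics/c4.png',np.hstack([cv2.resize(a[80:300,150:400],(400,352)),cv2.resize(v,(400,352))])[:,:,::-1])
E
```

```text
t 14.32 q [ 0.204 -0.023 -0.716  0.32  -0.045  0.071] p [0.4941 0.0888 0.1586] w 0.0596
lean in jig x,y 0.5594 0.0025 az p 0.178
jaw x in jig [-0.0048  1.     -0.0005] F [-0.9 -0.2 -0.5]
tool axes
 [[-0.1195  0.8415  0.5269]
 [ 0.9928  0.1016  0.063 ]
 [-0.0005  0.5307 -0.8476]]
```

View pics/c4.png

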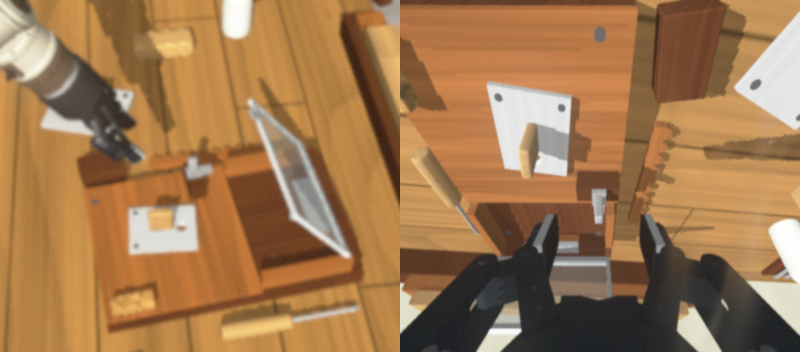

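The cover is up and the latch tab is at the left. Now to the pre-grasp point over the plate handle.

Emit:
play_rows([
  {"translation": [-2, -1, 0.5], "roll": 0, "fingers": -0.4},
  {"translation": [-4, -2, 1], "roll": 0, "fingers": -0.4},
  {"translation": [-6, -3, 2], "roll": 0, "fingers": -0.4},
  {"translation": [-7.6, -3.3, 2.8], "roll": 0, "fingers": -0.4},
  {"translation": [-7.6, -3.3, 2.8], "roll": 0, "fingers": -0.4},
  {"translation": [-7.6, -3.3, 2.8], "roll": 0, "fingers": -0.4},
  {"translation": [-7.6, -3.3, 2.8], "roll": 0, "fingers": -0.4},
])

```text
clock: 15.05
eef_pos: [0.4895, 0.0118, 0.1172]
tool_rot: [0.638, 0.719, 0.206, 0.183]
ft_force: [-0.3, 0.2, 0.5]
grip_width: 0.0596
```

```bash
python3 st.py
python3 - <<'E'
from h import *
from workcell import bot
V=bot.camera('wrist')
print('handle top proj',proj(V,[[.5413,.0148,.081],[.5053,.016,.081],[.5536,.0143,.041]]))
o=bot.get_obs();print('tcp proj',proj(V,o['eef_pos']))
cv2.imwrite('pics/c5.png',V['pixels'][:,:,::-1])
E
```

```text
t 15.05 q [-0.019  0.031 -0.804  0.181  0.073 -0.118] p [0.4895 0.0118 0.1172] w 0.0596
lean in jig x,y 0.5584 0.0027 az p 0.024
jaw x in jig [-0.0048  1.     -0.0003] F [-0.3  0.2  0.5]
tool axes
 [[-0.1195  0.842   0.5261]
 [ 0.9928  0.1015  0.0631]
 [-0.0003  0.5299 -0.8481]]
handle top proj [[272.5877 269.4299]
 [280.6215 240.2479]
 [271.0727 234.4499]]
tcp proj [[277.1915 281.5145]]
```

View pics/c5.png

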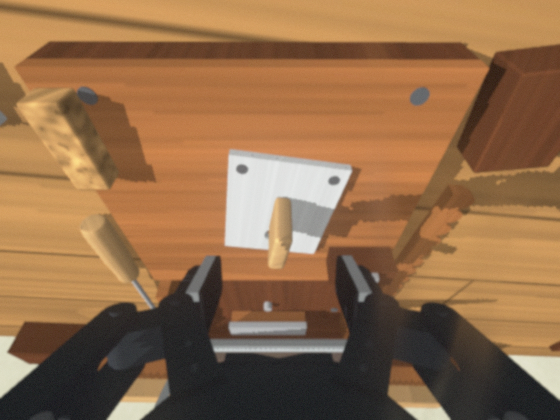

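The wrist view has the handle at about (280,235), between the fingers, and the pin at (268,306). I'll descend and close.

Emit:
play_rows([
  {"translation": [0, 0, 2.5], "roll": 0, "fingers": -0.4},
  {"translation": [0, 0, 5], "roll": 0, "fingers": -0.4},
  {"translation": [0, 0, 6], "roll": 0, "fingers": -0.3},
  {"translation": [0, 0, 6], "roll": 0, "fingers": 0},
  {"translation": [0, 0, 6], "roll": 0, "fingers": 0.3},
  {"translation": [0, 0, 6], "roll": 0, "fingers": 0.5},
  {"translation": [0, 0, 6], "roll": 0, "fingers": 0.7},
  {"translation": [0, 0, 6], "roll": 0, "fingers": 1},
  {"translation": [0, 0, 6], "roll": 0, "fingers": 1},
  {"translation": [0, 0, 6], "roll": 0, "fingers": 1},
  {"translation": [0, 0, 6], "roll": 0, "fingers": 1},
  {"translation": [0, 0, 6], "roll": 0, "fingers": 1},
])

```text
clock: 16.1
eef_pos: [0.5209, 0.0156, 0.0673]
tool_rot: [0.637, 0.719, 0.207, 0.184]
ft_force: [-3.7, 0.5, 6.6]
grip_width: 0.0111
```

```bash
python3 st.py
python3 - <<'E'
from h import *
from workcell import bot
import pickle
A=bot.camera('side');W=bot.camera('top');V=bot.camera('wrist');pickle.dump((A,W,V),open('e.pkl','wb'))
a=A['pixels'];v=V['pixels']
cv2.imwrite('pics/c6.png',np.hstack([cv2.resize(a[150:300,180:370],None,fx=2.2,fy=2.2,interpolation=2),cv2.resize(v[100:340,90:470],None,fx=1,fy=1.375,interpolation=2)])[:,:,::-1])
E
```

```text
t 16.1 q [-0.008  0.199 -0.805  0.011  0.068 -0.109] p [0.5209 0.0156 0.0673] w 0.0111
lean in jig x,y 0.5604 0.0031 az p 0.03
jaw x in jig [-0.0053  1.     -0.0002] F [-3.7  0.5  6.6]
tool axes
 [[-0.12    0.8409  0.5277]
 [ 0.9928  0.1018  0.0636]
 [-0.0002  0.5315 -0.847 ]]
```

View pics/c6.png

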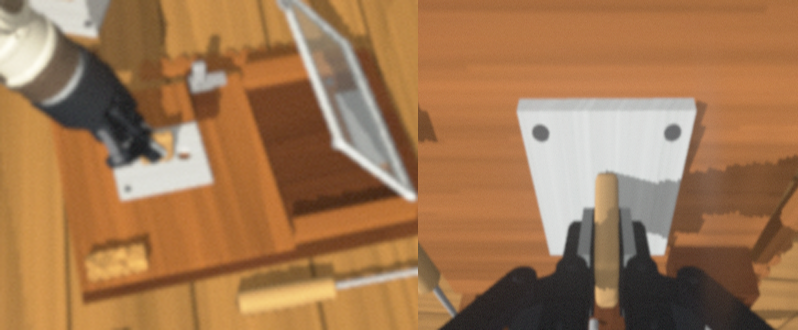

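Gripped, and the plate is squared to the jaws. I'll locate the hole from the wrist view (rear corners at crop (519,111) and (694,111)) and the side view (hole at crop (183,155)).

Run:
```python
from h import *
import pickle
A,W,V=pickle.load(open('e.pkl','rb'))
c=np.array([[519,111],[694,111.]])-[418,0]
uv=np.c_[90+c[:,0],100+(c[:,1]+.5)/1.375-.5]
p=ray(V,uv,.041);d=p[1]-p[0];print(p,np.linalg.norm(d),'yaw',np.arctan2(-d[0],d[1]))
for yaw in (.115,):
    print('hole wrist',p.mean(0)[:2]+.078*np.array([np.cos(yaw),np.sin(yaw)]))
print('hole side',ray(A,[180+183.5/2.2-.5,150+155.5/2.2-.5],.041))
# pin and hole estimates by side view old image: pin
# side-view hole blob refine
a=cv2.cvtColor(A['pixels'],cv2.COLOR_RGB2HSV);s=a[212:228,255:272,1];print(s)
```

```text
[[ 0.4826 -0.0273  0.041 ]
 [ 0.4732  0.0499  0.041 ]] 0.07774033179372891 yaw 0.12091786937541907
hole wrist [0.5554 0.0203]
hole side [[0.554  0.0196 0.041 ]]
[[130 128 123  93  34  13  11   9   8   8   7   8   8   9  14  26  70]
 [131 133 126  94  39  12  11  10   9   8   9   9   8   9  11  25  59]
 [133 134 126  96  36  11  10   7  10   9  10   9  10   9  10  20  42]
 [130 134 127  94  35  11  13   9   8   8   9   8  10   8   8  15  32]
 [126 131 127  96  34  14  10   8   8   6   9   9   8   8   8  13  23]
 [107 126 124  99  36  14  11   8  10  10   8   8   6   7   8   8  20]
 [ 70 116 124 100  37  14  14  15  15  18  13  13  10   8   6   8  14]
 [ 50 100 120  94  41  19  27  42  53  51  36  22  13   9  10   9  13]
 [ 57  99 116  87  37  24  47  81  97  92  64  31  16  12  10   9  13]
 [ 80 103 100  64  25  24  43  74  89  81  56  28  15   9   9  10  12]
 [ 76  78  61  39  20  15  25  33  37  34  29  18  12   9  10  12   8]
 [ 45  36  28  18  12  10  13  13  15  13  17   8   9  10   8   8   8]
 [ 19  15  13  12   9  10  10   8   9   8   9   9   7  10   8  10   8]
 [ 10   9   9   9   8   9   8   9   8   9   8   8   9   9   9   8   8]
 [  8   8  10   9  10   9   8   8   7   9   9   7   9   7   9   9   7]
 [  9  12  10  10   7   8  10   8  10   8   9   8  10  12   8   9   8]]
```

Run:
```python
from h import *
import pickle
A,W,V=pickle.load(open('e.pkl','rb'));c0,s0=pickle.load(open('c.pkl','rb'))
for n,c in (('top0',c0),('side0',s0),('topE',W),('sideE',A)):
    q=proj(c,[.7249,.0249,.0335])[0];u,v=q.round().astype(int)
    g=cv2.cvtColor(c['pixels'],cv2.COLOR_RGB2HSV)[v-6:v+7,u-6:u+7].astype(float)
    w=np.clip((np.median(g[:,:,1])-g[:,:,1])-15,0,None)
    yy,xx=np.mgrid[v-6:v+7,u-6:u+7]
    if w.sum()>0:
        uv=[(w*xx).sum()/w.sum(),(w*yy).sum()/w.sum()];print(n,q,uv,w.max(),ray(c,uv,.031))
    if n[-1]=='E' or n=='side0':print(g[:,:,1].astype(int))
```

```text
top0 [276.7917 152.7292] [np.float64(276.6875), np.float64(152.875)] 8.0 [[0.7252 0.0251 0.031 ]]
side0 [332.6239 214.0444] [np.float64(334.45741324921136), np.float64(212.6403785488959)] 19.0 [[0.7308 0.0306 0.031 ]]
[[39 42 41 42 41 44 38 41 43 39 23 12  7]
 [44 42 44 41 42 43 44 43 45 41 33 13 10]
 [46 45 43 44 44 42 38 45 45 41 37 22 12]
 [46 46 45 38 39 32 29 29 42 43 41 30 16]
 [45 44 45 36 26 17 17 23 34 42 44 38 21]
 [43 42 43 34 15 10 12 15 28 45 42 41 25]
 [45 44 45 29 15  9 10 15 29 43 45 39 31]
 [45 46 42 32 18 13 12 14 30 41 47 45 35]
 [44 47 47 31 20 14 12 19 36 46 45 43 42]
 [44 43 42 38 31 27 22 33 39 42 42 40 42]
 [47 44 45 44 38 36 39 39 39 36 45 42 40]
 [42 41 41 44 38 42 37 41 44 42 42 44 44]
 [41 46 42 42 41 42 41 42 47 41 42 42 43]]
topE [276.7917 152.7292] [np.float64(276.9748803827751), np.float64(155.17703349282297)] 27.0 [[0.7197 0.0246 0.031 ]]
[[ 30  43  48  60  60  56  63  58  60  58  61  58  61]
 [ 58  59  63  64  60  60  64  60  59  58  56  58  56]
 [ 60  60  60  60  62  59  60  58  59  58  57  58  61]
 [ 57  48  61  62  57  50  51  54  61  58  56  58  
[... 634 characters left out ...]
25  13  13   9  22  45  58  40  14   6]
 [176 152  84  36  18  12  10  16  35  61  48  22  10]
 [175 166 112  49  20  13  11  15  29  51  60  40  12]
 [175 171 137  69  28  14  12  13  17  45  64  48  20]
 [172 175 147  77  29  15   8  10  14  36  58  59  29]
 [185 168 156  79  24  12   6   7  11  20  44  59  37]
 [186 164 146  76  22  11   5   4   6  13  26  40  37]
 [166 171 150  77  24  14   7   4   4   6  13  17  26]
 [177 174 154  93  41  22  17   8   5   5   7   9  13]
 [174 178 169 130  75  49  32  27  15   7   6   5   7]
 [174 173 168 159 132 101  81  64  37  19  10   6   6]
 [174 170 185 172 170 160 154 130  86  49  24  14   7]
 [175 172 183 174 176 164 170 172 143 108  64  34  17]]
```

The pin is at (0.725,0.025), agreed by top and side views. The hole is at (0.5547,0.0197), so the plate must go 170 mm forward and 14 mm right in jig axes. I'll slide the first 145 mm with the weight slightly relieved.

Emit:
play_rows([
  {"translation": [0, 0.05, -0.1], "roll": 0, "fingers": 1},
  {"translation": [-0.15, 1.2, 0.7], "roll": 0, "fingers": 1},
  {"translation": [-0.3, 2.4, 1.4], "roll": 0, "fingers": 1},
  {"translation": [-0.45, 3.7, 2.2], "roll": 0, "fingers": 1},
  {"translation": [-0.6, 4.9, 3], "roll": 0, "fingers": 1},
  {"translation": [-0.75, 6.1, 3.7], "roll": 0, "fingers": 1},
  {"translation": [-0.9, 7.4, 4.5], "roll": 0, "fingers": 1},
  {"translation": [-1.05, 8.6, 5.3], "roll": 0, "fingers": 1},
  {"translation": [-1.2, 9.9, 6.1], "roll": 0, "fingers": 1},
  {"translation": [-1.35, 11.1, 6.9], "roll": 0, "fingers": 1},
  {"translation": [-1.5, 12.3, 7.6], "roll": 0, "fingers": 1},
  {"translation": [-1.5, 12.3, 7.6], "roll": 0, "fingers": 1},
  {"translation": [-1.5, 12.3, 7.6], "roll": 0, "fingers": 1},
])

```text
clock: 17.33
eef_pos: [0.6662, 0.0175, 0.0669]
tool_rot: [0.638, 0.719, 0.206, 0.183]
ft_force: [2.0, -0.2, 1.0]
grip_width: 0.011
```

```bash
python3 st.py
python3 - <<'E'
from h import *
from workcell import bot
import pickle
A=bot.camera('side');W=bot.camera('top');V=bot.camera('wrist');pickle.dump((A,W,V),open('f.pkl','wb'))
a=A['pixels'];v=V['pixels']
cv2.imwrite('pics/c7.png',np.hstack([cv2.resize(a[130:280,220:400],None,fx=2.2,fy=2.2,interpolation=2),cv2.resize(v[100:340,90:470],None,fx=1,fy=1.375,interpolation=2)])[:,:,::-1])
E
```

```text
t 17.33 q [-0.001  0.419 -0.447  0.15   0.063 -0.103] p [0.6662 0.0175 0.0669] w 0.011
lean in jig x,y 0.5587 0.0019 az p 0.026
jaw x in jig [-0.0044  1.     -0.0008] F [ 2.  -0.2  1. ]
tool axes
 [[-0.1191  0.8419  0.5264]
 [ 0.9929  0.1014  0.0624]
 [-0.0008  0.5301 -0.8479]]
```

View pics/c7.png

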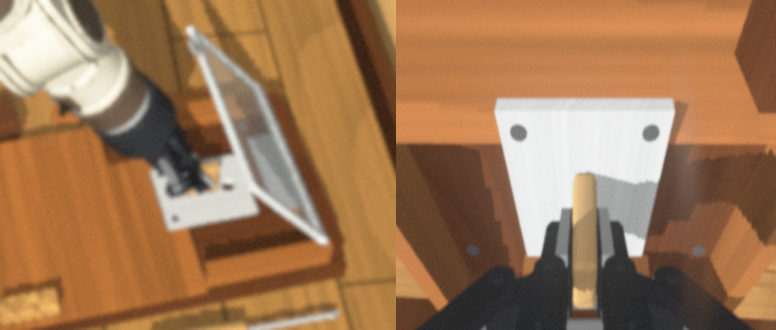

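The plate bridges from the deck edge (wrist crop y≈146) towards the pin, and the cover is clear. I'll check the remaining distance against the deck edge and the side view.

Run:
```python
from h import *
import pickle
A,W,V=pickle.load(open('f.pkl','rb'))
J=np.array([[np.cos(.115),np.sin(.115)],[-np.sin(.115),np.cos(.115)]]);pin=np.array([.7249,.0249])
def wp(c,z):
    c=np.atleast_2d(np.array(c,float));return ray(V,np.c_[90+c[:,0]-396,100+(c[:,1]+.5)/1.375-.5],z)[:,:2]
rel=lambda p:(p-pin)@J.T*1000
print('rear corners',rel(wp([[497,111],[673,111]],.041)))
print('deck edge',rel(wp([[450,146],[710,146]],.035)))
print('screws bed',rel(wp([[473,251],[698,251]],.025)))
print('hole side',rel(ray(A,[220+227.5/2.2-.5,130+186.5/2.2-.5],.041)[:,:2]))
g=cv2.cvtColor(V['pixels'],cv2.COLOR_RGB2GRAY).astype(float)
for u in (160,170,400,410): 
    col=g[185:225,u-3:u+4].mean(1);k=np.argmin(np.diff(cv2.GaussianBlur(col[:,None],(1,3),0)[:,0]));print(u,185+k+.5, rel(ray(V,[u,185+k+.5],.035)[:,:2]))
for u in (240,300,): 
    col=g[160:195,u-5:u+6].mean(1);print(u,col.astype(int))
```

```text
rear corners [[-103.1265  -38.5161]
 [-103.5597   39.385 ]]
deck edge [[-79.5737 -69.1594]
 [-80.3389  65.14  ]]
screws bed [[ 22.8736 -88.7267]
 [ 21.7283  92.0114]]
hole side [[-25.5017  -0.7957]]
160 204.5 [[-80.804  -60.5313]]
170 204.5 [[-80.8332 -55.3921]]
400 204.5 [[-81.505   62.6993]]
410 204.5 [[-81.5342  67.8289]]
240 [149 147 147 148 147 149 148 149 148 150 160 181 203 214 216 216 217 216
 217 220 226 233 236 237 237 237 237 237 237 237 237 238 237 237 237]
300 [149 149 149 149 149 150 152 152 152 153 163 185 207 217 219 219 219 219
 219 222 227 234 237 238 238 239 238 238 238 238 238 238 238 238 238]
```

The rear-edge and side readings agree: 25.7 mm to go and 0.6 mm to the left, with the yaw parallel to the deck edge. I'll slide on, then lower 3 mm as a test.

Emit:
play_rows([
  {"translation": [0.03, 0.5, 0.3], "roll": 0, "fingers": 1},
  {"translation": [0.05, 1.0, 0.6], "roll": 0, "fingers": 1},
  {"translation": [0.06, 1.5, 0.9], "roll": 0, "fingers": 1},
  {"translation": [0.06, 1.9, 1.2], "roll": 0, "fingers": 1},
  {"translation": [0.06, 2.2, 1.36], "roll": 0, "fingers": 1},
  {"translation": [0.06, 2.2, 1.36], "roll": 0, "fingers": 1},
  {"translation": [0.06, 2.2, 1.36], "roll": 0, "fingers": 1},
])

```text
clock: 18.07
eef_pos: [0.6912, 0.0215, 0.0661]
tool_rot: [0.638, 0.719, 0.205, 0.183]
ft_force: [-0.5, 0.8, -2.6]
grip_width: 0.0113
```

Emit:
play_rows([
  {"translation": [0, -0.1, 0.15], "roll": 0, "fingers": 1},
  {"translation": [0, -0.2, 0.34], "roll": 0, "fingers": 1},
  {"translation": [0, -0.2, 0.34], "roll": 0, "fingers": 1},
])

```text
clock: 18.32
eef_pos: [0.6908, 0.0214, 0.0618]
tool_rot: [0.638, 0.719, 0.205, 0.182]
ft_force: [-0.6, 0.2, -1.5]
grip_width: 0.0108
```

```bash
python3 st.py
python3 - <<'E'
from h import *
from workcell import bot
import pickle
A=bot.camera('side');W=bot.camera('top');V=bot.camera('wrist');pickle.dump((A,W,V),open('g.pkl','wb'))
a=A['pixels'];v=V['pixels']
cv2.imwrite('pics/c8.png',np.hstack([cv2.resize(a[130:280,220:400],None,fx=2.2,fy=2.2,interpolation=2),cv2.resize(v[100:340,90:470],None,fx=1,fy=1.375,interpolation=2)])[:,:,::-1])
E
```

```text
t 18.32 q [ 0.006  0.463 -0.384  0.17   0.06  -0.097] p [0.6908 0.0214 0.0618] w 0.0108
lean in jig x,y 0.5563 0.0025 az p 0.031
jaw x in jig [-0.0048  1.     -0.0005] F [-0.6  0.2 -1.5]
tool axes
 [[-0.1195  0.8431  0.5243]
 [ 0.9928  0.1017  0.0627]
 [-0.0005  0.528  -0.8492]]
```

View pics/c8.png

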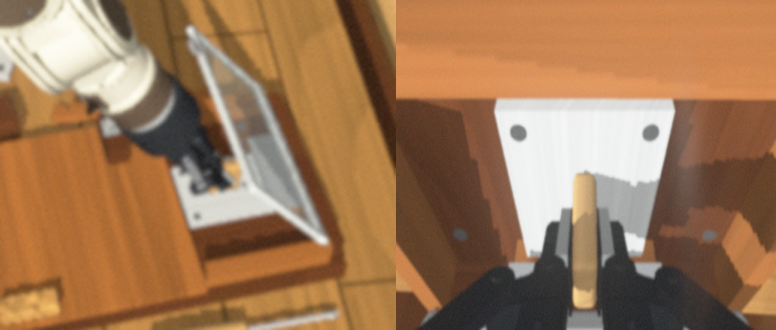

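It came down 4.3 mm with no resistance, so the pin is entering the hole. I'll lower the rest.

Emit:
play_rows([
  {"translation": [0, -0.1, 0.17], "roll": 0, "fingers": 1},
  {"translation": [0, -0.2, 0.34], "roll": 0, "fingers": 1},
  {"translation": [0, -0.22, 0.36], "roll": 0, "fingers": 1},
  {"translation": [0, -0.22, 0.36], "roll": 0, "fingers": 1},
])

```text
clock: 18.8
eef_pos: [0.6914, 0.0214, 0.0584]
tool_rot: [0.638, 0.719, 0.206, 0.183]
ft_force: [0.0, 0.2, -1.3]
grip_width: 0.011
```

Emit:
play_rows([
  {"translation": [0, 0, 0], "roll": 0, "fingers": 0.4},
  {"translation": [0, 0, 0], "roll": 0, "fingers": 0.2},
  {"translation": [0, 0, 0], "roll": 0, "fingers": 0.1},
  {"translation": [0, 0, 0], "roll": 0, "fingers": 0.1},
  {"translation": [0, 0, -1], "roll": 0, "fingers": 0.1},
  {"translation": [0, 0, -4], "roll": 0, "fingers": 0.1},
  {"translation": [0, 0, -8], "roll": 0, "fingers": 0.1},
  {"translation": [0, 0, -12], "roll": 0, "fingers": 0.1},
  {"translation": [0, 0, -16], "roll": 0, "fingers": 0.1},
  {"translation": [0, -2, -19], "roll": 0, "fingers": 0.1},
  {"translation": [0, -2, -19], "roll": 0, "fingers": 0.1},
  {"translation": [0, -2, -19], "roll": 0, "fingers": 0.1},
])

```text
clock: 19.8
eef_pos: [0.5743, 0.0073, 0.212]
tool_rot: [0.637, 0.719, 0.207, 0.185]
ft_force: [-0.1, -0.1, -0.5]
grip_width: 0.0386
```

```bash
python3 st.py
python3 - <<'E'
from h import *
from workcell import bot
import pickle
A=bot.camera('side');W=bot.camera('top');V=bot.camera('wrist');pickle.dump((A,W,V),open('k.pkl','wb'))
a=A['pixels'];v=V['pixels']
print('proj pin side',(proj(A,[.7249,.0249,.0335])[0]-[220,130])*2.2,'wrist',proj(V,[.7249,.0249,.0335])[0])
cv2.imwrite('pics/c9.png',np.hstack([cv2.resize(a[130:280,220:400],None,fx=2.2,fy=2.2,interpolation=2),cv2.resize(v[100:340,90:470],None,fx=1,fy=1.375,interpolation=2)])[:,:,::-1])
E
```

```text
t 19.8 q [-0.026  0.051 -0.477  0.484  0.076 -0.124] p [0.5743 0.0073 0.212 ] w 0.0386
lean in jig x,y 0.5626 0.0015 az p 0.013
jaw x in jig [-0.0044  1.     -0.0012] F [-0.1 -0.1 -0.5]
tool axes
 [[-0.1191  0.8398  0.5297]
 [ 0.9929  0.1014  0.0625]
 [-0.0012  0.5333 -0.8459]]
proj pin side [247.7726 184.8977] wrist [277.2307 212.3782]
```

View pics/c9.png

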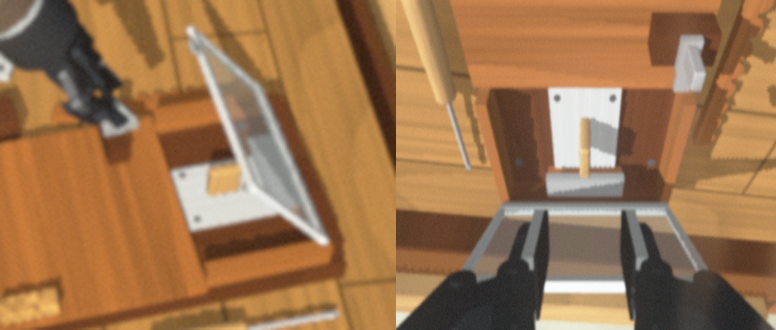

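The plate lies between the deck edge and the lip, the cover is up, and the gripper is clear. I'll check the plate's level by its apparent width and by two-view triangulation of its screws.

Run:
```python
from h import *
import pickle
A,W,V=pickle.load(open('k.pkl','rb'))
from scipy.optimize import least_squares
def blob(c,u0,v0,r):
    g=cv2.cvtColor(c['pixels'],cv2.COLOR_RGB2GRAY).astype(float);u,v=int(round(u0)),int(round(v0))
    p=g[v-r:v+r+1,u-r:u+r+1];w=np.clip(np.median(p)-15-p,0,None);yy,xx=np.mgrid[v-r:v+r+1,u-r:u+r+1]
    return np.array([(w*xx).sum(),(w*yy).sum()])/w.sum()
def tri(cs,uvs,x0):
    return least_squares(lambda p:np.concatenate([proj(c,p)[0]-uv for c,uv in zip(cs,uvs)]),x0)
wl=[(90+557-396,100+98/1.375),(90+613-396,100+98/1.375)]   # wrist: right-hand (-y) screw, left-hand (+y) screw
sl=[(220+197/2.2,130+218/2.2),(220+182/2.2,130+175/2.2)]
P=[]
for w,s in zip(wl,sl):
    bw,bs=blob(V,*w,3),blob(A,*s,3);r=tri([V,A],[bw,bs],[.65,.02,.031]);P.append(r.x);print(bw,bs,r.x,r.cost)
# reference: same method while plate rested on deck (e.pkl)
A2,W2,V2=pickle.load(open('g.pkl','rb'));
r=P[1]-P[0];print('mid',np.mean(P,0),'yaw',np.arctan2(-r[0],r[1]))
J=np.array([[np.cos(.12),np.sin(.12)],[-np.sin(.12),np.cos(.12)]]);print('mid in jig mm',J@(np.mean(P,0)[:2]-[.7249,.0249])*1000)
g=cv2.cvtColor(V['pixels'],cv2.COLOR_RGB2GRAY).astype(float)
for v in (175,180,190):
    row=cv2.GaussianBlur(g[v-1:v+2].mean(0)[None],(3,1),0)[0];d=np.diff(row)
    a=230+np.argmax(d[230:262])+.5;b=295+np.argmin(d[295:330])+.5
    print(v,a,b,[np.linalg.norm(np.diff(ray(V,[[a,v],[b,v]],z),axis=0)).round(4) for z in (.031,.036,.041)])
```

```text
[250.7405 170.9542] [309.1577 229.0747] [ 0.6611 -0.0123  0.0314] 0.015974767488964894
[306.3037 171.0201] [301.989  208.3919] [0.6523 0.0489 0.0334] 0.27865705151065157
mid [0.6567 0.0183 0.0324] yaw 0.14372297677338514
mid in jig mm [-68.5001   1.6066]
175 242.5 314.5 [np.float64(0.0813), np.float64(0.0797), np.float64(0.0781)]
180 243.5 313.5 [np.float64(0.0805), np.float64(0.0788), np.float64(0.0772)]
190 244.5 312.5 [np.float64(0.081), np.float64(0.0794), np.float64(0.0777)]
```

Screw triangulation puts the plate top at z ≈ 0.032 (0.031 on the bed, 0.041 on the deck). It went down under a rigid grip with no contact force. I'm handing in.

```bash
python3 -c "
from workcell import bot
print(bot.job_done())"
```

```text
the job is handed in; nothing more can be done
None
```

I handed the job in at about 20 s of the 67 s: the cover is up, the plate appears to lie flat on the bed over the pin, and the gripper is clear. `job_done` gave no verdict.

**What I did**
- **Lean:** The moves have no tilt axis, so I leaned the tool back 32° by commanding poses just out of reach. The lean stayed between calls.
- **Latch:** I pinched the thumb tab and dragged it 17 mm left. The cover swung up on its own once I withdrew.
- **Plate:** I pinched the handle, which squared the plate to the jig. I then slid it 170 mm along the deck and under the lip, lowered it about 8.5 mm onto the pin without resistance, let go and backed off.

**What the last checks showed**
- **Height:** Two-view triangulation of the rear screws put the plate top at z of about 0.032 m. It would be 0.031 on the bed and 0.041 on the deck. The plate's apparent width agrees with the bed level.
- **Position:** The rear screws lie 68.5 mm behind the pin. If they sit about 10 mm from the rear edge, which I judged by eye, the hole is within about 1 mm of the pin along the slide.
- **Cover and contact:** The last pictures show the cover up, and the force reading is near zero.

**Weak or disagreeing checks**
- The same screws gave a yaw of 0.144 rad against 0.12 for the jig, and a 1.6 mm offset to the left. One screw's fit was poorer than the other's, so I put these down to measurement noise.
- The pin inside the hole could not be seen directly in the last pictures. I inferred it from the free descent and the final height.
- I did not measure the sanding block, chisel or scalloped strip at the end. They appeared undisturbed where they were visible.

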